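Set the gear mesh play of a sample carousel

TASK

The drive gears under the sample carousel were slackened for cleaning, so the carousel now rocks loosely. First rock it by its finger knob to feel how much free play there is, then close up the mesh with the star knob on the drive housing (clockwise tightens) until the carousel has about 4 degrees of free play in all, from one stop to the other. Never run the gears right up tight, and leave the scanner, cup and marker where they are.

Things in the scene. Friction and masses are not known exactly. Their poses are not given: they have to be found in the camera images.
- sampler: Fixed bench sampler: white round tray, 208 mm across, joined to a white box-shaped drive housing (90 x 66 mm, top 51 mm above the shelf). Origin on the vertical carousel axis at shelf height, z up; x points to the housing, whose middle is 152 mm away. Hidden under the carousel a roller of the drive pinion (pinion_c0) sits in a notch of the star wheel, 58 mm from the axis when tight.
- carousel_axis (a point): Fixed point on the turning axis, level with the top of the white carousel plate (196 mm across, top 60 mm above the shelf; tube wells to 83 mm, tubes to 145 mm). The plate turns with under 3 N at the finger knob until the gears meet, a firm stop each way: 8 to 17 degrees apart at first, the middle unknown. Pressed on, stops and finger pads give some 0.15 mm a newton; play counts from first touch.
- finger_knob (a point): Centre of the flat top of the black finger knob on the carousel plate: an upright round post 16 mm across, 46 mm high above the plate, 84 mm from the carousel axis, about opposite the housing. It moves with the carousel: 1 degree is 1.5 mm here. No tube stands within 100 mm of it; the nearest wells are centred 63 mm away.
- star_knob (a point): Centre of the top, 88 mm above the shelf, of the black eight-lobed star knob on the housing: 36 mm across, 30 mm high, upright axis. This point does not turn. The knob turns with 0.3 N m and stays where it is left; one radian clockwise (from above) takes about 8.5 degrees off the free play (7 when slack, 10 near 4 degrees), anticlockwise adds it. Its angle does not tell the play.
- scanner: Black hand barcode scanner, 199 x 57 x 36 mm, loose, lying at the right of the shelf. Bystander. Origin under its centre.
- cup: Specimen cup with a red screw lid, 49 mm across, 60 mm high, loose, near the foot of the monitor. Bystander. Origin under its centre.
- marker: White marker pen with a black cap, 131 mm long, 16 mm thick, loose, lying behind the sampler. Bystander. Origin under its centre.

How it is judged:
By the outcome, as a careful person would: the job done as asked, in the order asked, and still so for the second after the job is handed in, with the robot touching nothing.
It also fails if it takes over 72 s, if anything falls off the work surface, if the arm or the gripper's body presses on something with over 40 N, if the wrist force passes 120 N, or if a joint passes its speed limit or range.

ROBOT

A 6-joint arm with a two-finger parallel gripper is mounted at the origin on a cart in front of the work surface, level with it; the furniture and walls round the work are solid. World frame = base frame: x ahead of the robot, y to its left, z up, the work surface at z = 0. Lengths are in m, angles in rad, forces in N, time in s.
With the tool pointing down it reaches from about 0.3 to 0.775 m from the base axis. Payload 14.6 kg.
Tool frame: the origin (TCP) lies at the centre of the arm's flange, where the gripper is bolted on; the fingertips stand 173 mm ahead of it and the grasp point (between the pads) lies 155 mm ahead of it; z points along the fingers, y is the direction in which the jaws open and shut (so a half turn about z gives the same grasp; the last joint's range is limited). The gripper opens to 85 mm and grips with 20 to 120 N. Pads are 22 mm wide; open, the fingers measure 114 mm over their backs; the gripper's body (76 mm by 85 mm) begins 54 mm behind the grasp point. The pads swing forward as they close: fully open they stand 13 mm farther back than shut.
Start: joints at [-1.264, 0.3, 1.521, -0, 1.321, -0.067], TCP at [0.201, -0.512, 0.405] pointing down, gripper open.
Joint ranges: [-3.03, 3.03], [-0.79, 2.21], [0.23, 2.52], [-1.04, 4.18], [0, 3.07], [-2.55, 2.55]. Speed limits (rad/s): [2.22, 2.22, 2.57, 3.14, 3.14, 3.14].

INTERFACE

Orientations are given as [roll, pitch, yaw] about the fixed x, y, z axes, in that order (R = Rz(yaw) Ry(pitch) Rx(roll)).
In Python, from bench import telemetry, cams, hand_in gives the robot as it stands.
- The arm moves only by the tool apply_moves, never from a script. Its arguments are lists of equal length, an entry for each row: "translation": the shift along the tool's x, y, z in mm, a list of three; "dr": the turn, a rotation vector about the tool's x, y, z in rad, a list of three; "fingers": the opening, from 0 (shut) to 1 (fully open). In form: {"translation": [[dx, dy, dz], ...], "dr": [[rx, ry, rz], ...], "fingers": [fingers, ...]}. A call has 1 to 12 rows; each row is the pose to reach, as a shift and turn from the pose measured when the call began, along the tool's axes at that moment; what a row does not reach only later rows make up. A row lasts 1/10 s, in which the tool goes at most 50 mm and 8.59 degrees, less where a joint would pass 70% of its speed; a pose out of reach is approached as far as the arm can. A call with a gripper value outside its range is refused whole. The fingers move at their own pace and stop on an object; "force" is the grip in N (left out, the last holds). Time passes only in rows, so rows that repeat a pose let the fingers close. It gives the time, the measured TCP pose, the force and the opening at its end, in the units of the state.
- telemetry.get_obs(): the state, without advancing time (a new reading comes with each control period).
- cams.grab_frame(name): name is "side" or "top" or "wrist"; returns (picture, depth): 400x640x3 uint8, red, green, blue; 400x640 float32, m along the optical axis (not along the pixel's ray), 0 where there is no reading.
- cams.get_calibration(name): a dict with "fov_y" (degrees; the focal length in pixels is half the picture's height over the tangent of half this angle, whatever the lens; pixels are square), "cx", "cy" (the principal point, pixels), "k1" (the pictures are not rectified: a ray, as slopes to the right and down, at radius r is drawn at 1 + k1 r^2 times it, then the intrinsics apply), "position" and "attitude" of the camera in the world. Camera axes: x right, y down, z forward; pixel columns grow to the right and rows downward; lengths in m; the calibration is good to about 2 mm. A picture is of the moment at which its call begins: read the wrist's pose just before it. get_calibration takes no time and is no camera call; for the wrist camera it gives the pose at the moment of the call.
- hand_in(): hands the job in, once; it reports no verdict.
The state is a dict: "time_s": time; "qpos": joint angles; "joint_velocities": joint speeds; "tau": joint torques, N m; "tool_pos": TCP position; "ee_rot": TCP orientation; "force": force on the tool from outside, world axes, zero at the start; "moment": the same for the moment, N m; "grip_width": opening from 0.0 (shut) to 1.0 (fully open).
Only numpy, scipy, OpenCV 4.12 (cv2) and the standard library are available. Lean on these libraries where they do the work, as an engineer would, in place of code of your own. Each camera call takes 0.05 s, during which the arm holds its last target.

## Working session

There is one attempt and no reset: what is moved stays moved. The work goes in short steps, Python scripts to look and compute and a tool call to move; the robot and the scene stay as the last step left them, time stands still between calls to the robot, and variables do not carry over. Pictures are saved under pics/ and viewed, and the job is handed in when it is done.

Besides the shell and the picture viewer there is one more tool, called after "Request:" as name(argument=value, ...) on one line, values as JSON. apply_moves: Moves the arm, as the interface text tells. Its arguments: {"type":"object","properties":{"translation":{"type":"array"},"dr":{"type":"array"},"fingers":{"type":"array"},"force":{"type":"number"}},"required":["translation","dr","fingers"]}

```bash
ls; mkdir -p pics; cat > h.py <<'E'
import numpy as np, cv2
from bench import telemetry, cams
def grab(name,tag):
    c=cams.get_calibration(name); im,d=cams.grab_frame(name)
    cv2.imwrite(f'pics/{tag}.png',im[:,:,::-1]); np.savez(f'pics/{tag}.npz',im=im,d=d,c=np.array([c],dtype=object)); return im,d,c
def load(tag):
    z=np.load(f'pics/{tag}.npz',allow_pickle=True); return z['im'],z['d'],z['c'][0]
E
python3 - <<'E'
from h import *
for n in ['side','top','wrist']:
    im,d,c=grab(n,n+'0'); print(n,c)
print(telemetry.get_obs())
E
```

```text
pics
side {'fov_y': 54.31019750805929, 'cx': 324.7251583096615, 'cy': 198.839019341485, 'k1': 0.012615165499072845, 'position': array([0.47161876, 0.55668033, 0.65262634]), 'attitude': array([-2.24856391e+00,  1.96786175e-03, -2.96238203e+00])}
top {'fov_y': 45.730402470882474, 'cx': 325.015972473259, 'cy': 199.36781587870337, 'k1': 0.011722916102299214, 'position': array([ 0.45119558, -0.08206467,  1.30052875]), 'attitude': array([-3.0370722 , -0.01621384, -1.56434681])}
wrist {'fov_y': 70.36295016502697, 'cx': 320.7286279414859, 'cy': 194.69008563366012, 'k1': -0.03613265663618802, 'position': array([ 0.26819728, -0.48480336,  0.37365418]), 'attitude': array([ 2.85110006e+00,  1.84167213e-03, -1.19780423e+00])}
{'time_s': 0.15, 'qpos': array([-1.26359803e+00,  3.00328171e-01,  1.52145244e+00,  2.98654163e-05,
        1.32071455e+00, -6.65991161e-02]), 'joint_velocities': array([-2.16094014e-05, -1.13780147e-03,  4.02655121e-04, -5.59317581e-04,
       -8.76754739e-04, -6.25591312e-04]), 'tau': array([ 9.99394724e-04, -5.43660235e+01, -3.61881638e+01, -9.41053759e-05,
        3.20176936e-03,  6.21768595e-05]), 'tool_pos': array([ 0.2008245 , -0.51199148,  0.40425408]), 'ee_rot': array([-3.14069408e+00, -8.89269215e-05,  3.73789965e-01]), 'force': array([-1.06942554,  0.46776379,  0.24346371]), 'moment': array([ 0.02203822, -0.0119722 , -0.03303488]), 'grip_width': 1.0040637231321408}
```

View pics/top0.png

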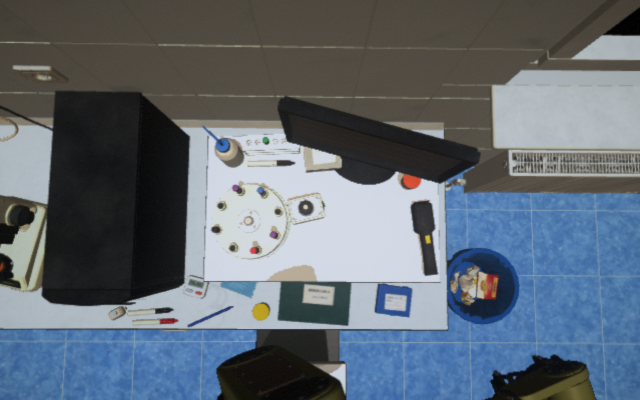

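View pics/side0.png

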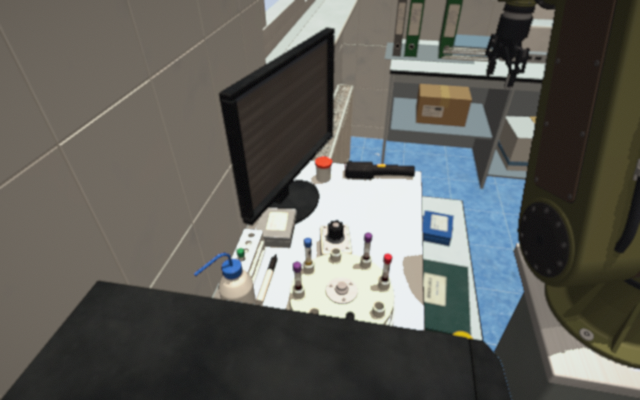

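View pics/wrist0.png

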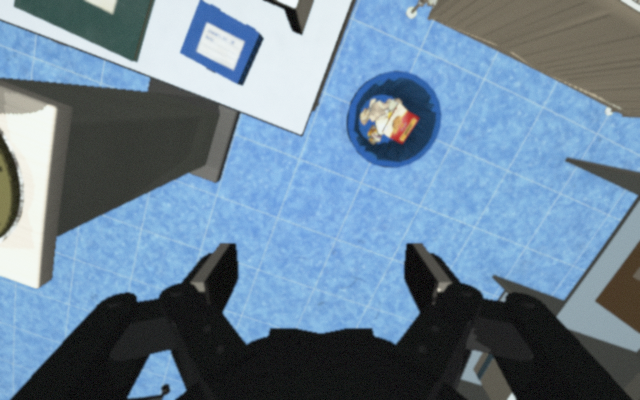

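```bash
cat >> h.py <<'E'
from scipy.spatial.transform import Rotation as R
def rays(c,uv):
    f=200/np.tan(np.radians(c['fov_y'])/2)
    uv=np.atleast_2d(np.float64(uv)); K=np.array([[f,0,c['cx']],[0,f,c['cy']],[0,0,1]])
    p=(uv-[c['cx'],c['cy']])/f
    q=p.copy()
    for _ in range(10): q=p/(1+c['k1']*(q**2).sum(1,keepdims=True))
    return np.c_[q,np.ones(len(q))]
def Rm(c): return R.from_euler('xyz',c['attitude']).as_matrix()
def onplane(c,uv,z):
    r=rays(c,uv)@Rm(c).T; t=(z-c['position'][2])/r[:,2]; return c['position']+r*t[:,None]
def bydepth(c,uv,d):
    uv=np.atleast_2d(uv); r=rays(c,uv); dd=np.array([d[int(round(v)),int(round(u))] for u,v in uv])
    return c['position']+(r*dd[:,None])@Rm(c).T
def project(c,P):
    f=200/np.tan(np.radians(c['fov_y'])/2)
    q=(np.atleast_2d(P)-c['position'])@Rm(c); s=q[:,:2]/q[:,2:]; s=s*(1+c['k1']*(s**2).sum(1,keepdims=True)); return s*f+[c['cx'],c['cy']]
E
python3 - <<'E'
from h import *
im,d,c=load('top0')
cv2.imwrite('pics/topz.png',cv2.resize(im[160:290,195:345,::-1],None,fx=5,fy=5,interpolation=cv2.INTER_CUBIC)[:600])
uv=[(250,220),(306,208),(222,205),(219,232),(100,200),(180,200),(300,105),(450,170),(410,182),(425,240),(270,163),(228,150),(350,160)]
for a,p in zip(uv,bydepth(c,uv,d)): print(a,p.round(3))
E
```

```text
(250, 220) [0.524 0.091 0.081]
(306, 208) [ 0.556 -0.052  0.086]
(222, 205) [0.564 0.168 0.062]
(219, 232) [0.494 0.173 0.066]
(100, 200) [0.552 0.381 0.286]
(180, 200) [ 0.587  0.308 -0.046]
(300, 105) [ 0.733 -0.046  0.39 ]
(450, 170) [ 0.634 -0.386  0.225]
(410, 182) [ 0.629 -0.326  0.061]
(425, 240) [ 0.477 -0.371  0.029]
(270, 163) [0.685 0.05  0.015]
(228, 150) [0.694 0.141 0.139]
(350, 160) [ 0.698 -0.171  0.004]
```

View pics/topz.png

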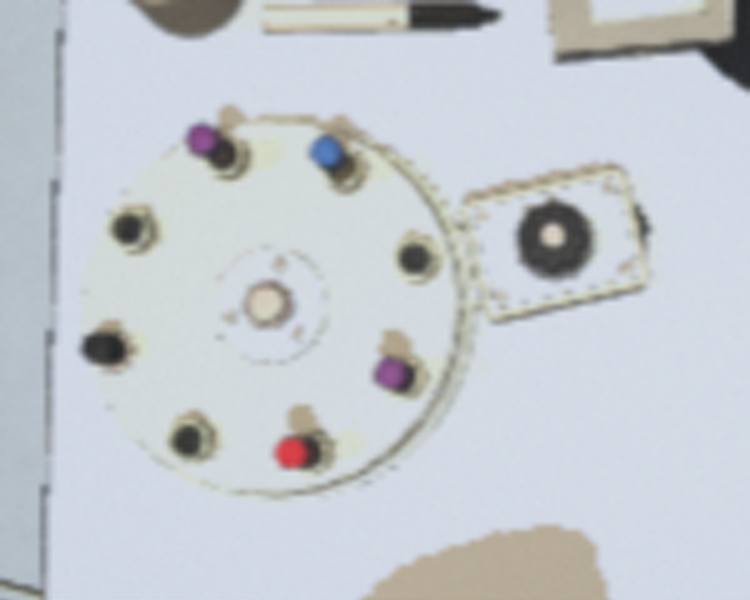

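```bash
python3 - <<'E'
from h import *
im,d,c=load('top0')
k=onplane(c,(215.6,229.6),.106)[0]; s=onplane(c,(305.6,207.6),.088)[0]; print('knob',k,'star',s)
a=onplane(c,(195+53.4,160+60.6),.085)[0]; print('axis~',a)
a2=onplane(c,(195+53.4,160+60.6),.07)[0]; print(a2)
dirx=(s-a)[:2]; print(np.linalg.norm(dirx),np.linalg.norm((k-a)[:2]),np.degrees(np.arctan2(*dirx[::-1])),np.degrees(np.arctan2(*(k-a)[1::-1])))
for y in (150,200,250):
  uv=[(u,y) for u in range(120,212,8)]
  print(bydepth(c,uv,d).round(3).tolist())
im,d,c=load('side0')
print(project(c,[k,s,a]))
cv2.imwrite('pics/sidez.png',cv2.resize(im[180:340,230:430,::-1],None,fx=3.7,fy=3.7,interpolation=cv2.INTER_CUBIC)[:600])
E
```

```text
knob [0.49826486 0.17299439 0.106     ] star [ 0.55690091 -0.051244    0.088     ]
axis~ [0.52264803 0.09468074 0.085     ]
[0.52352978 0.09686183 0.07      ]
0.14989092650047842 0.08202174630246008 -76.79012197588524 107.29411842597018
[[0.661, 0.345, 0.285], [0.661, 0.327, 0.287], [0.661, 0.31, 0.286], [0.67, 0.309, 0.245], [0.68, 0.307, 0.2], [0.692, 0.308, 0.141], [0.705, 0.308, 0.079], [0.719, 0.308, 0.012], [0.736, 0.308, -0.065], [0.751, 0.304, -0.135], [0.749, 0.277, -0.127], [0.723, 0.223, -0.0]]
[[0.553, 0.339, 0.286], [0.553, 0.322, 0.287], [0.554, 0.307, 0.281], [0.559, 0.308, 0.232], [0.564, 0.307, 0.184], [0.57, 0.308, 0.126], [0.576, 0.309, 0.06], [0.583, 0.308, -0.006], [0.592, 0.309, -0.087], [0.596, 0.297, -0.13], [0.596, 0.272, -0.128], [0.584, 0.22, -0.003]]
[[0.447, 0.333, 0.288], [0.447, 0.317, 0.287], [0.447, 0.307, 0.268], [0.447, 0.308, 0.219], [0.447, 0.308, 0.168], [0.447, 0.309, 0.106], [0.447, 0.307, 0.049], [0.446, 0.308, -0.026], [0.446, 0.308, -0.104], [0.446, 0.291, -0.13], [0.446, 0.268, -0.129], [0.447, 0.214, 0.001]]
[[351.08277449 312.20881819]
 [336.70631143 224.69679671]
 [342.8190147  281.18252566]]
```

View pics/sidez.png

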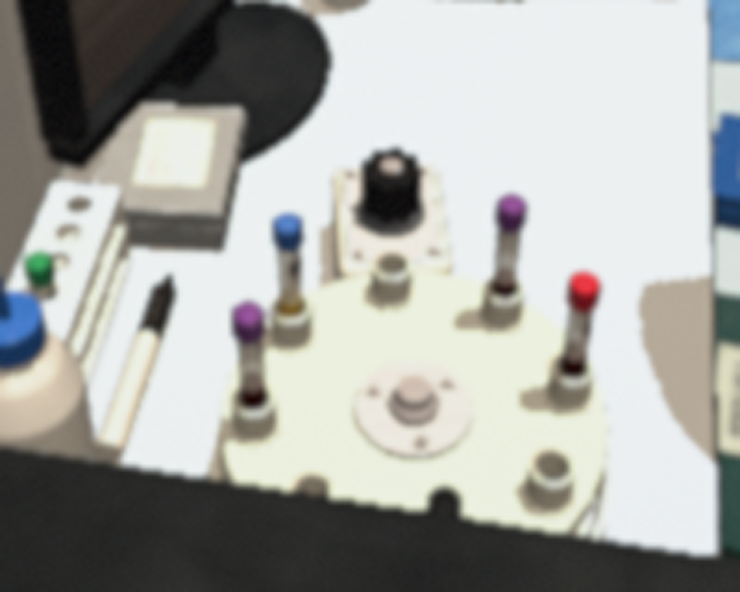

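```bash
cat >> h.py <<'E'
def rel(p,yaw):
    o=telemetry.get_obs(); R0=R.from_euler('xyz',o['ee_rot']); R1=R.from_euler('xyz',[np.pi,0,yaw])
    t=R0.inv().apply(np.array(p)-o['tool_pos'])*1000; dr=(R0.inv()*R1).as_rotvec()
    return t.round(2).tolist(),dr.round(4).tolist()
E
python3 - <<'E'
from h import *
print(rel([.40,-.10,.40],1.3)); print(rel([.498,.173,.36],1.868))
E
```

```text
([335.86, -310.81, 4.56], [-0.0008, -0.0005, -0.9262])
([526.77, -529.14, 44.78], [-0.0007, -0.0007, -1.4942])
```

Request:
apply_moves(translation=[[527,-529,0],[527,-529,0],[527,-529,0],[527,-529,0],[527,-529,0],[527,-529,0],[527,-529,0],[527,-529,0],[527,-529,0],[527,-529,0],[527,-529,0],[527,-529,0]], dr=[[0,0,-1.494],[0,0,-1.494],[0,0,-1.494],[0,0,-1.494],[0,0,-1.494],[0,0,-1.494],[0,0,-1.494],[0,0,-1.494],[0,0,-1.494],[0,0,-1.494],[0,0,-1.494],[0,0,-1.494]], fingers=[0.5,0.5,0.5,0.5,0.5,0.5,0.5,0.5,0.5,0.5,0.5,0.5], force=30)

```text
time_s: 1.35
tool_pos: [0.4401, 0.0405, 0.4048]
ee_rot: [3.141, -0.001, 1.868]
force: [1.7, -0.9, -0.2]
grip_width: 0.499
```

```bash
python3 - <<'E'
from h import *
print(rel([.498,.173,.36],1.868))
E
```

```text
([109.63, 94.19, 44.95], [0.0003, -0.0007, 0.0003])
```

Request:
apply_moves(translation=[[110,94,45],[110,94,45],[110,94,45],[110,94,45],[110,94,45],[110,94,45]], dr=[[0,0,0],[0,0,0],[0,0,0],[0,0,0],[0,0,0],[0,0,0]], fingers=[0.5,0.5,0.5,0.5,0.5,0.5])

```text
time_s: 1.95
tool_pos: [0.4975, 0.1726, 0.3602]
ee_rot: [3.141, -0.001, 1.868]
force: [-0.5, 0.0, 0.3]
grip_width: 0.5
```

```bash
python3 - <<'E'
from h import *
im,d,c=grab('wrist','w1'); print(project(c,[[.4983,.1730,.106],[.498,.173,.2],[.5569,-.0512,.088]]), telemetry.get_obs()['tool_pos'])
E
```

```text
[[322.08911109 202.59994862]
 [322.32082558 259.49521755]
 [313.48122365 390.14057222]] [0.49751371 0.1723288  0.36052415]
```

View pics/w1.png

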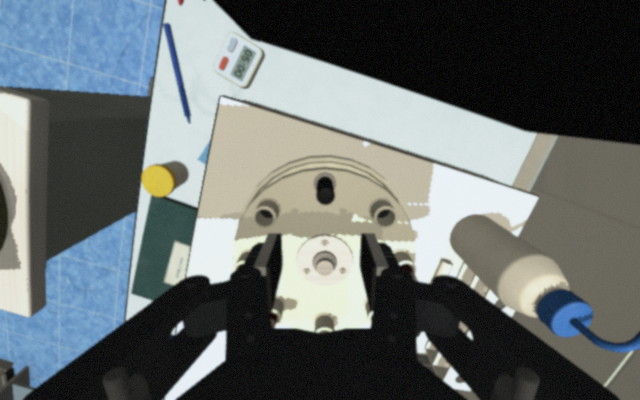

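```bash
python3 - <<'E'
from h import *
im,d,c=load('w1'); print(c)
cv2.imwrite('pics/w1z.png',cv2.resize(im[150:290,225:425,::-1],None,fx=4,fy=4,interpolation=cv2.INTER_CUBIC))
g=im.max(2); sub=g[165:215,300:350]
ys,xs=np.where(sub<45); print(xs.min()+300,xs.max()+300,ys.min()+165,ys.max()+165)
for v in range(170,210,3): print(v,d[v,325].round(3),bydepth(c,(325,v),d).round(3))
E
```

```text
{'fov_y': 70.36295016502697, 'cx': 320.7286279414859, 'cy': 194.69008563366012, 'k1': -0.03613265663618802, 'position': array([0.47588157, 0.24277294, 0.32975049]), 'attitude': array([2.85297429e+00, 2.67986817e-04, 2.96304263e-01])}
318 332 178 202
170 0.275 [[0.496 0.191 0.059]]
173 0.271 [[0.496 0.189 0.064]]
176 0.27 [[0.497 0.187 0.066]]
179 0.258 [[0.497 0.187 0.079]]
182 0.248 [[0.497 0.187 0.089]]
185 0.235 [[0.497 0.187 0.102]]
188 0.231 [[0.497 0.186 0.107]]
191 0.233 [[0.498 0.183 0.106]]
194 0.233 [[0.498 0.181 0.106]]
197 0.233 [[0.499 0.179 0.107]]
200 0.234 [[0.5   0.176 0.106]]
203 0.235 [[0.501 0.173 0.106]]
206 0.286 [[0.507 0.156 0.059]]
209 0.284 [[0.508 0.153 0.061]]
```

View pics/w1z.png

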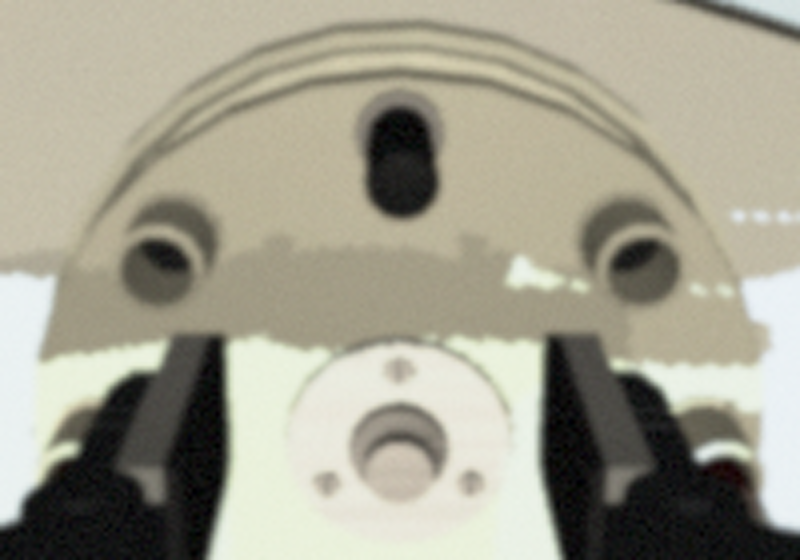

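```bash
python3 - <<'E'
from h import *
im,d,c=load('w1')
print(onplane(c,(325.25,195),.106)); print(bydepth(c,[(325,265),(325,268.7)],d)); print(onplane(c,[(325,268.5)],.083), 'wells',onplane(c,[(225+158/4,150+266/4),(225+640/4,150+266/4)],.083))
im,d,c=load('top0'); 
print(bydepth(c,[(248,220),(249,220),(248,221)],d), onplane(c,(195+267/5,160+303/5),.083))
E
```

```text
[[0.49885828 0.18004926 0.106     ]]
[[0.52305919 0.10262269 0.07865651]
 [0.52440148 0.09832038 0.07815054]]
[[0.52339988 0.10131866 0.083     ]] wells [[0.45337316 0.13717294 0.083     ]
 [0.56057825 0.16990382 0.083     ]]
[[0.52435087 0.09616185 0.08209381]
 [0.52475678 0.09453541 0.07564472]
 [0.52193659 0.09648311 0.07948421]] [[0.5227656  0.09497155 0.083     ]]
```

```bash
python3 - <<'E'
from h import *
print(rel([.4985,.1775,.245],1.871))
E
```

```text
([4.59, 2.34, 115.53], [0.001, -0.0006, -0.0037])
```

Request:
apply_moves(translation=[[4.6,2.3,40],[4.6,2.3,80],[4.6,2.3,115],[4.6,2.3,115],[4.6,2.3,115],[4.6,2.3,115],[4.6,2.3,115],[4.6,2.3,115],[4.6,2.3,115]], dr=[[0,0,0],[0,0,0],[0,0,0],[0,0,0],[0,0,0],[0,0,0],[0,0,0],[0,0,0],[0,0,0]], fingers=[0.5,0.5,0.5,0.4,0.18,0.18,0.1,0.1,0.1], force=30)

```text
time_s: 2.9
tool_pos: [0.4989, 0.1775, 0.2473]
ee_rot: [3.138, -0.0, 1.867]
force: [-0.3, -2.1, 7.8]
grip_width: 0.179
```

```bash
python3 - <<'E'
from h import *
im,d,c=grab('wrist','w2'); print(telemetry.get_obs())
E
```

```text
{'time_s': 2.95, 'qpos': array([ 2.72486038e-01,  4.41705772e-01,  1.72768895e+00,  3.05002227e-04,
        9.68063466e-01, -2.41580971e-02]), 'joint_velocities': array([ 6.43276717e-04,  7.27636405e-04, -1.23456303e-03,  3.09164444e-04,
       -2.43291054e-07,  1.57640807e-03]), 'tau': array([ 1.68020926e+00, -5.16888463e+01, -2.72037077e+01,  6.44210111e-01,
       -2.93025412e-01, -1.64116389e-02]), 'tool_pos': array([0.49893229, 0.17744058, 0.24733935]), 'ee_rot': array([ 3.13745333e+00, -1.52026604e-04,  1.86726839e+00]), 'force': array([ 0.48664212, -2.8917055 ,  8.71692596]), 'moment': array([-0.56407044,  0.07719829, -0.02773383]), 'grip_width': 0.18088754460404058}
```

View pics/w2.png

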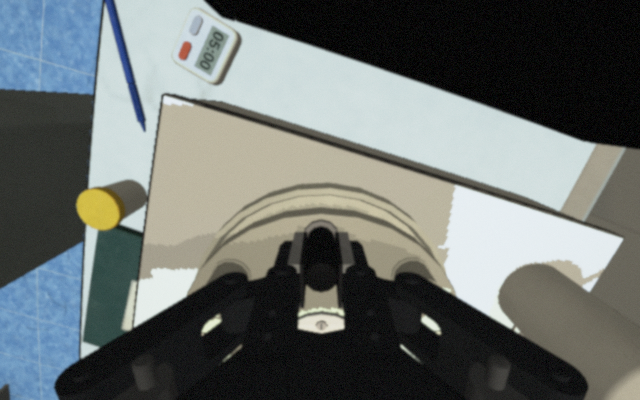

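Request:
apply_moves(translation=[[0,1,0],[-0.03,2,0],[-0.03,2,0],[-0.03,2,0]], dr=[[0,0,0.012],[0,0,0.024],[0,0,0.024],[0,0,0.024]], fingers=[0.1,0.1,0.1,0.1])

```text
time_s: 3.35
tool_pos: [0.5009, 0.1779, 0.2477]
ee_rot: [3.137, -0.0, 1.843]
force: [0.4, -4.1, -0.6]
grip_width: 0.179
```

```bash
cat >> h.py <<'E'
def rd():
    o=telemetry.get_obs(); t=np.array([np.cos(np.radians(17)),np.sin(np.radians(17))]); a=np.array([.5235,.0975]); v=o['tool_pos'][:2]-a
    ph=np.arctan2(v[1],v[0]); t=np.array([np.sin(ph),-np.cos(ph)]); print('t',o['time_s'],'cw arc mm',((np.radians(107)-ph)*84).round(3),'r',np.linalg.norm(v).round(4),'Ft',(o['force'][:2]@t).round(2),'F',o['force'].round(2),'s17',((o['tool_pos'][:2]-[.4989,.1775])@[np.cos(.29671),np.sin(.29671)]*1000).round(3),'yaw',o['ee_rot'][2].round(4),'z',o['tool_pos'][2].round(4),'M',o['moment'].round(2))
E
python3 -c "
from h import *
rd()"
```

```text
t 3.35 cw arc mm 1.937 r 0.0835 Ft -0.74 F [ 0.39 -4.15 -0.58] s17 2.061 yaw 1.8434 z 0.2477 M [-0.76  0.03 -0.02]
```

Request:
apply_moves(translation=[[0,1,0],[-0.03,2,0],[-0.1,3,0],[-0.1,3,0]], dr=[[0,0,0.012],[0,0,0.024],[0,0,0.036],[0,0,0.036]], fingers=[0.1,0.1,0.1,0.1])

```text
time_s: 3.75
tool_pos: [0.504, 0.1787, 0.2477]
ee_rot: [3.137, -0.0, 1.807]
force: [0.6, -3.5, -0.6]
grip_width: 0.174
```

```bash
python3 -c "
from h import *
rd()"
```

```text
t 3.75 cw arc mm 5.11 r 0.0835 Ft -0.2 F [ 0.64 -3.53 -0.6 ] s17 5.21 yaw 1.8068 z 0.2477 M [-0.64  0.02 -0.04]
```

Request:
apply_moves(translation=[[0,1,0],[-0.03,2,0],[-0.1,3,0],[-0.1,3,0]], dr=[[0,0,0.012],[0,0,0.024],[0,0,0.036],[0,0,0.036]], fingers=[0.1,0.1,0.1,0.1])

```text
time_s: 4.15
tool_pos: [0.507, 0.1793, 0.2477]
ee_rot: [3.137, -0.001, 1.77]
force: [0.1, -3.1, -1.4]
grip_width: 0.177
```

```bash
python3 -c "
from h import *
rd()"
```

```text
t 4.15 cw arc mm 8.233 r 0.0834 Ft -0.55 F [ 0.07 -3.12 -1.44] s17 8.301 yaw 1.7701 z 0.2477 M [-0.56  0.08 -0.11]
```

Request:
apply_moves(translation=[[0,1,0],[-0.03,2,0],[-0.1,3,0],[-0.1,3,0]], dr=[[0,0,0.012],[0,0,0.024],[0,0,0.036],[0,0,0.036]], fingers=[0.1,0.1,0.1,0.1])

```text
time_s: 4.55
tool_pos: [0.5097, 0.1799, 0.2476]
ee_rot: [3.139, -0.001, 1.733]
force: [-6.0, -4.5, 2.3]
grip_width: 0.178
```

```bash
python3 -c "
from h import *
rd()"
```

```text
t 4.55 cw arc mm 10.99 r 0.0835 Ft -6.69 F [-6.03 -4.51  2.29] s17 11.034 yaw 1.7334 z 0.2476 M [-0.68  1.16  0.1 ]
```

Touch begun. One more sample 1.5 mm further for the slope.

Request:
apply_moves(translation=[[0,1,0],[-0.03,2,0],[-0.03,2,0],[-0.03,2,0]], dr=[[0,0,0.006],[0,0,0.012],[0,0,0.012],[0,0,0.012]], fingers=[0.1,0.1,0.1,0.1])

```text
time_s: 4.95
tool_pos: [0.511, 0.1802, 0.2474]
ee_rot: [-3.141, -0.0, 1.721]
force: [-11.9, -5.0, 5.7]
grip_width: 0.179
```

```bash
python3 -c "
from h import *
rd()"
```

```text
t 4.95 cw arc mm 12.313 r 0.0837 Ft -12.48 F [-11.87  -4.95   5.67] s17 12.358 yaw 1.7213 z 0.2474 M [-0.86  1.99  0.16]
```

```bash
cat >> h.py <<'E'
A=np.array([.5235,.0985])
def rd(base=0.):
    o=telemetry.get_obs(); g=o['tool_pos']+R.from_euler('xyz',o['ee_rot']).apply([0,0,.155]); v=g[:2]-A
    ph=np.arctan2(v[1],v[0]); t=np.array([np.sin(ph),-np.cos(ph)])
    print('t',round(o['time_s'],2),'cw deg',np.degrees(np.radians(107)-ph).round(3),'arc84',((np.radians(107)-ph)*84).round(2),'r',np.linalg.norm(v).round(4),'Ft',(o['force'][:2]@t).round(2),'Fr',(o['force'][:2]@v/np.linalg.norm(v)).round(2),'Fz',o['force'][2].round(2),'rpy',o['ee_rot'].round(4),'z',o['tool_pos'][2].round(4),'w',o['grip_width'].round(3))
E
python3 -c "
from h import *
rd()"
```

```text
Traceback (most recent call last):
  File "h.py", line 36, in rd
    print('t',round(o['time_s'],2),'cw deg',np.degrees(np.radians(107)-ph).round(3),'arc84',((np.radians(107)-ph)*84).round(2),'r',np.linalg.norm(v).round(4),'Ft',(o['force'][:2]@t).round(2),'Fr',(o['force'][:2]@v/np.linalg.norm(v)).round(2),'Fz',o['force'][2].round(2),'rpy',o['ee_rot'].round(4),'z',o['tool_pos'][2].round(4),'w',o['grip_width'].round(3))
                                                                                                                                                                                                                                                                                                                                           ^^^^^^^^^^^^^^^^^^^^^
AttributeError: 'float' object has no attribute 'round'
```

Request:
apply_moves(translation=[[-0.03,-2,0],[-0.1,-4,0],[-0.2,-6,0],[-0.4,-8,0],[-0.6,-10,0],[-0.8,-12,0],[-0.8,-12,0]], dr=[[0,0,-0.024],[0,0,-0.048],[0,0,-0.071],[0,0,-0.095],[0,0,-0.119],[0,0,-0.143],[0,0,-0.143]], fingers=[0.1,0.1,0.1,0.1,0.1,0.1,0.1])

```text
time_s: 5.65
tool_pos: [0.4994, 0.1775, 0.2476]
ee_rot: [3.141, -0.0, 1.865]
force: [1.4, -5.4, -1.5]
grip_width: 0.18
```

```bash
python3 -c "
from h import *
rd()"
```

```text
Traceback (most recent call last):
  File "h.py", line 36, in rd
    print('t',round(o['time_s'],2),'cw deg',np.degrees(np.radians(107)-ph).round(3),'arc84',((np.radians(107)-ph)*84).round(2),'r',np.linalg.norm(v).round(4),'Ft',(o['force'][:2]@t).round(2),'Fr',(o['force'][:2]@v/np.linalg.norm(v)).round(2),'Fz',o['force'][2].round(2),'rpy',o['ee_rot'].round(4),'z',o['tool_pos'][2].round(4),'w',o['grip_width'].round(3))
                                                                                                                                                                                                                                                                                                                                           ^^^^^^^^^^^^^^^^^^^^^
AttributeError: 'float' object has no attribute 'round'
```

```bash
sed -i "s/o\['grip_width'\].round(3)/round(float(o['grip_width']),3)/" h.py
python3 -c "
from h import *
rd()"
```

```text
t 5.65 cw deg 0.1 arc84 0.15 r 0.0826 Ft -0.24 Fr -5.62 Fz -1.48 rpy [ 3.1411e+00 -1.0000e-04  1.8647e+00] z 0.2476 w 0.18
```

Request:
apply_moves(translation=[[-0.2,-1,0],[-0.3,-2,0],[-0.5,-3,0],[-0.5,-3,0]], dr=[[0,0,-0.012],[0,0,-0.024],[0,0,-0.036],[0,0,-0.036]], fingers=[0.1,0.1,0.1,0.1])

```text
time_s: 6.05
tool_pos: [0.4966, 0.1763, 0.2478]
ee_rot: [3.141, -0.0, 1.901]
force: [0.1, 0.3, -1.0]
grip_width: 0.171
```

```bash
python3 -c "
from h import *
rd()"
```

```text
t 6.05 cw deg -1.982 arc84 -2.91 r 0.0823 Ft 0.21 Fr 0.26 Fz -0.96 rpy [ 3.1407e+00 -3.0000e-04  1.9013e+00] z 0.2478 w 0.171
```

Request:
apply_moves(translation=[[0,-1,0],[-0.03,-2,0],[-0.1,-3,0],[-0.1,-3,0]], dr=[[0,0,-0.012],[0,0,-0.024],[0,0,-0.036],[0,0,-0.036]], fingers=[0.1,0.1,0.1,0.1])

```text
time_s: 6.45
tool_pos: [0.4937, 0.1752, 0.2477]
ee_rot: [3.141, -0.0, 1.938]
force: [0.1, -0.3, -0.7]
grip_width: 0.176
```

```bash
python3 -c "
from h import *
rd()"
```

```text
t 6.45 cw deg -4.169 arc84 -6.11 r 0.0823 Ft 0.02 Fr -0.32 Fz -0.66 rpy [ 3.1409e+00 -3.0000e-04  1.9379e+00] z 0.2477 w 0.176
```

Request:
apply_moves(translation=[[0,-1,0],[-0.03,-2,0],[-0.1,-3,0],[-0.1,-3,0]], dr=[[0,0,-0.012],[0,0,-0.024],[0,0,-0.036],[0,0,-0.036]], fingers=[0.1,0.1,0.1,0.1])

```text
time_s: 6.85
tool_pos: [0.4912, 0.1741, 0.2479]
ee_rot: [3.139, -0.0, 1.975]
force: [7.4, 1.6, -5.9]
grip_width: 0.174
```

```bash
python3 -c "
from h import *
rd()"
```

```text
t 6.85 cw deg -5.845 arc84 -8.57 r 0.0823 Ft 7.45 Fr -1.43 Fz -5.94 rpy [ 3.1388e+00 -3.0000e-04  1.9746e+00] z 0.2479 w 0.174
```

Request:
apply_moves(translation=[[0,-1,0],[-0.03,-1.5,0],[-0.03,-1.5,0],[-0.03,-1.5,0]], dr=[[0,0,-0.006],[0,0,-0.012],[0,0,-0.012],[0,0,-0.012]], fingers=[0.1,0.1,0.1,0.1])

```text
time_s: 7.25
tool_pos: [0.4903, 0.1737, 0.248]
ee_rot: [3.136, -0.0, 1.987]
force: [11.1, 3.0, -8.4]
grip_width: 0.181
```

```bash
python3 -c "
from h import *
rd()
A0=A
# recompute cw-side samples
for p,e in (([.5097,.1799,.2476],[3.139,-.001,1.733]),([.511,.1802,.2474],[-3.141,0,1.721])):
    g=np.array(p)+R.from_euler('xyz',e).apply([0,0,.155]); v=g[:2]-A; print(np.degrees(np.radians(107)-np.arctan2(v[1],v[0])),np.linalg.norm(v))
"
```

```text
t 7.25 cw deg -6.224 arc84 -9.13 r 0.0822 Ft 11.4 Fr -1.64 Fz -8.38 rpy [ 3.1360e+00 -2.0000e-04  1.9868e+00] z 0.248 w 0.181
7.656928920813897 0.0827151658830023
8.237591777008898 0.08265091048455941
```

Request:
apply_moves(translation=[[0,2,0],[0,4,0],[0,4,0],[0,4,0],[0,4,0],[0,4,-20],[0,4,-60],[0,4,-95],[0,4,-95]], dr=[[0,0,0.02],[0,0,0.05],[0,0,0.05],[0,0,0.05],[0,0,0.05],[0,0,0.05],[0,0,0.05],[0,0,0.05],[0,0,0.05]], fingers=[0.1,0.1,0.5,0.5,0.5,0.6,0.6,0.6,0.6])

```text
time_s: 8.15
tool_pos: [0.4938, 0.1752, 0.3477]
ee_rot: [3.128, 0.0, 1.937]
force: [0.7, 0.4, -0.1]
grip_width: 0.599
```

```bash
python3 - <<'E'
from h import *
rd(); print(rel([.557,-.05,.345],1.48))
E
```

```text
t 8.15 cw deg -2.7 arc84 -3.96 r 0.0822 Ft 0.84 Fr 0.12 Fz -0.14 rpy [3.1283e+00 2.0000e-04 1.9374e+00] z 0.3477 w 0.599
([-232.9, -21.81, 2.47], [0.0131, -0.0028, 0.4574])
```

Request:
apply_moves(translation=[[-233,-22,2],[-233,-22,2],[-233,-22,2],[-233,-22,2],[-233,-22,2],[-233,-22,2],[-233,-22,2],[-233,-22,2]], dr=[[0.013,-0.003,0.457],[0.013,-0.003,0.457],[0.013,-0.003,0.457],[0.013,-0.003,0.457],[0.013,-0.003,0.457],[0.013,-0.003,0.457],[0.013,-0.003,0.457],[0.013,-0.003,0.457]], fingers=[0.7,0.7,0.7,0.7,0.7,0.7,0.7,0.7])

```text
time_s: 8.95
tool_pos: [0.5567, -0.0493, 0.3451]
ee_rot: [-3.141, -0.0, 1.481]
force: [0.9, 0.1, -0.7]
grip_width: 0.698
```

```bash
python3 - <<'E'
from h import *
im,d,c=grab('wrist','w3'); print(telemetry.get_obs()['tool_pos'],project(c,[.557,-.05,.088]))
E
```

```text
[ 0.55667304 -0.04909259  0.34525405] [[322.16028233 202.12586715]]
```

View pics/w3.png

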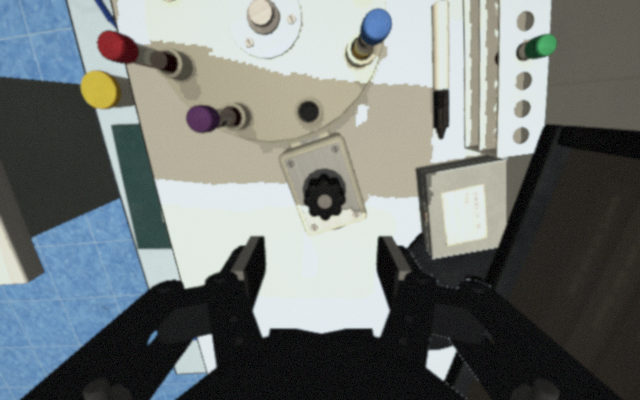

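```bash
python3 - <<'E'
from h import *
im,d,c=load('w3')
cv2.imwrite('pics/w3z.png',cv2.resize(im[130:250,260:390,::-1],None,fx=5,fy=5,interpolation=cv2.INTER_CUBIC))
print(onplane(c,(325,201),.088),bydepth(c,[(325,201),(324,190)],d))
print(rel([.558,-.049,.236],1.48))
E
```

```text
[[ 0.55946059 -0.04922418  0.088     ]] [[ 0.55949072 -0.04856238  0.0900545 ]
 [ 0.55946987 -0.03935108  0.08890533]]
([0.21, 1.34, 109.25], [-0.0003, -0.0, 0.0019])
```

View pics/w3z.png

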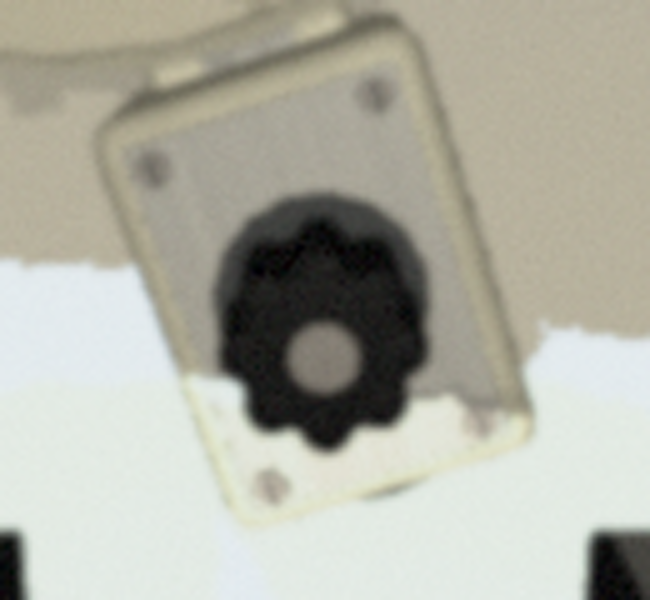

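Request:
apply_moves(translation=[[0.2,1.6,40],[0.2,1.6,80],[0.2,1.6,109],[0.2,1.6,109],[0.2,1.6,109],[0.2,1.6,109],[0.2,1.6,109],[0.2,1.6,109],[0.2,1.6,109],[0.2,1.6,109]], dr=[[0,0,-0.14],[0,0,-0.28],[0,0,-0.39],[0,0,-0.39],[0,0,-0.39],[0,0,-0.39],[0,0,-0.39],[0,0,-0.39],[0,0,-0.39],[0,0,-0.39]], fingers=[0.7,0.7,0.7,0.6,0.45,0.45,0.3,0.3,0.3,0.3], force=50)

```text
time_s: 10.0
tool_pos: [0.5587, -0.0488, 0.2386]
ee_rot: [3.138, 0.001, 1.87]
force: [-1.7, 2.5, 6.3]
grip_width: 0.402
```

```bash
python3 - <<'E'
from h import *
im,d,c=grab('wrist','w4'); o=telemetry.get_obs(); print(o['tool_pos'],o['ee_rot'],o['qpos'],o['force'],o['moment'],o['grip_width'])
E
```

```text
[ 0.55870276 -0.04884512  0.2385902 ] [3.13844793e+00 1.14343526e-03 1.87037696e+00] [-1.52554666e-01  5.13710160e-01  1.64051658e+00  4.14722853e-04
  9.84037669e-01 -4.52366137e-01] [-0.68392928  1.82370357  6.28954984] [ 0.33272801  0.20912649 -0.05265643] 0.40374718926521724
```

View pics/w4.png

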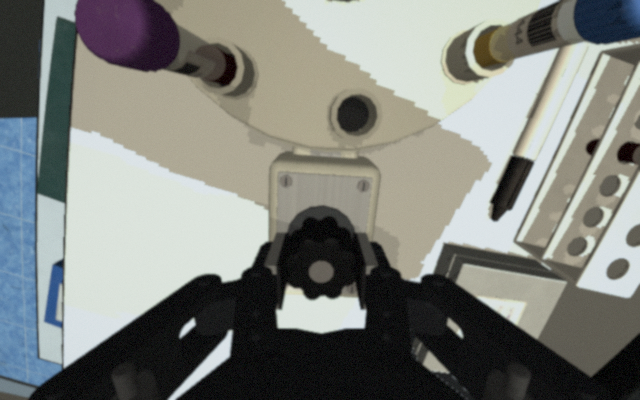

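Request:
apply_moves(translation=[[0,0,0],[0,0,0],[0,0,0],[0,0,0],[0,0,0],[0,0,0],[0,0,0],[0,0,0]], dr=[[0,0,0.1],[0,0,0.2],[0,0,0.3],[0,0,0.4],[0,0,0.5],[0,0,0.6],[0,0,0.6],[0,0,0.6]], fingers=[0.3,0.3,0.3,0.3,0.3,0.3,0.3,0.3], force=50)

```text
time_s: 10.85
tool_pos: [0.5589, -0.0488, 0.2388]
ee_rot: [3.137, -0.001, 1.268]
force: [8.3, -0.8, -16.0]
grip_width: 0.399
```

```bash
python3 - <<'E'
from h import *
o=telemetry.get_obs(); print(o['ee_rot'],o['force'],o['moment'],o['grip_width'])
E
```

```text
[ 3.13686208e+00 -1.30829033e-03  1.26824620e+00] [  8.29099448  -0.79232702 -15.98926883] [-0.09673443 -1.30970071 -0.31992435] 0.399305651209575
```

Request:
apply_moves(translation=[[0,0,0],[0,0,0],[0,0,-10],[0,0,-50],[0,0,-100],[0,0,-105],[0,0,-105]], dr=[[0,0,0],[0,0,0],[0,0,0],[0,0,0],[0,0,0],[0,0,0],[0,0,0]], fingers=[0.7,0.7,0.7,0.7,0.7,0.6,0.5])

```text
time_s: 11.55
tool_pos: [0.5583, -0.0487, 0.3464]
ee_rot: [3.132, -0.002, 1.268]
force: [-0.2, 0.9, -1.1]
grip_width: 0.501
```

```bash
python3 - <<'E'
from h import *
print(telemetry.get_obs()['tool_pos']);print(rel([.5007,.1778,.345],1.85))
E
```

```text
[ 0.55828024 -0.04873518  0.34641857]
([199.06, -122.52, 0.69], [0.0094, 0.0008, -0.582])
```

Request:
apply_moves(translation=[[199,-122.5,0],[199,-122.5,0],[199,-122.5,0],[199,-122.5,0],[199,-122.5,0],[199,-122.5,0],[199,-122.5,0],[199,-122.5,0]], dr=[[0.009,0.001,-0.582],[0.009,0.001,-0.582],[0.009,0.001,-0.582],[0.009,0.001,-0.582],[0.009,0.001,-0.582],[0.009,0.001,-0.582],[0.009,0.001,-0.582],[0.009,0.001,-0.582]], fingers=[0.5,0.5,0.5,0.5,0.5,0.5,0.5,0.5])

```text
time_s: 12.35
tool_pos: [0.5009, 0.177, 0.3451]
ee_rot: [-3.141, -0.0, 1.849]
force: [-0.1, -0.7, 0.5]
grip_width: 0.501
```

```bash
python3 - <<'E'
from h import *
im,d,c=grab('wrist','w5')
cv2.imwrite('pics/w5z.png',cv2.resize(im[150:290,225:425,::-1],None,fx=4,fy=4,interpolation=cv2.INTER_CUBIC))
print(rel([.5007,.1778,.2465],1.85))
E
```

```text
([1.08, 0.06, 98.77], [-0.0003, -0.0, -0.0015])
```

View pics/w5z.png

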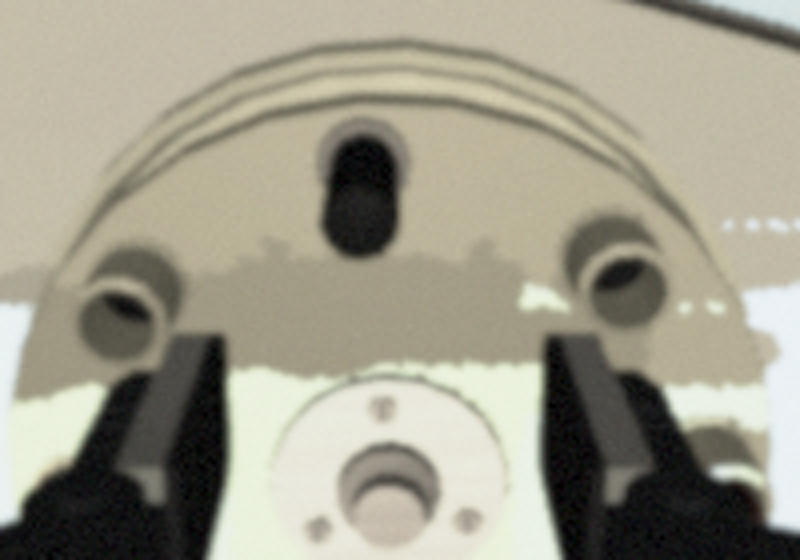

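Request:
apply_moves(translation=[[0.7,0,40],[0.7,0,80],[0.7,0,98],[0.7,0,98],[0.7,0,98],[0.7,0,98],[0.7,0,98],[0.7,0,98],[0.7,0,98]], dr=[[0,0,0],[0,0,0],[0,0,0],[0,0,0],[0,0,0],[0,0,0],[0,0,0],[0,0,0],[0,0,0]], fingers=[0.5,0.5,0.5,0.4,0.2,0.1,0.1,0.1,0.1], force=30)

```text
time_s: 13.3
tool_pos: [0.501, 0.1773, 0.2481]
ee_rot: [3.14, 0.0, 1.848]
force: [2.8, -5.4, 1.3]
grip_width: 0.178
```

```bash
python3 -c "
from h import *
rd()"
```

```text
t 13.3 cw deg 1.18 arc84 1.73 r 0.0819 Ft 1.25 Fr -5.98 Fz 1.34 rpy [3.1404e+00 4.0000e-04 1.8484e+00] z 0.2481 w 0.178
```

Request:
apply_moves(translation=[[0,1,0],[-0.03,2,0],[-0.1,3,0],[-0.1,4,0],[-0.1,4,0]], dr=[[0,0,0.012],[0,0,0.024],[0,0,0.036],[0,0,0.048],[0,0,0.048]], fingers=[0.1,0.1,0.1,0.1,0.1])

```text
time_s: 13.8
tool_pos: [0.505, 0.1783, 0.2482]
ee_rot: [3.14, 0.0, 1.8]
force: [0.6, -4.5, -0.7]
grip_width: 0.176
```

```bash
python3 -c "
from h import *
rd()"
```

```text
t 13.8 cw deg 4.12 arc84 6.04 r 0.0818 Ft -0.37 Fr -4.51 Fz -0.73 rpy [3.1401e+00 4.0000e-04 1.7998e+00] z 0.2482 w 0.176
```

Request:
apply_moves(translation=[[0,1,0],[-0.03,2,0],[-0.03,2,0],[-0.03,2,0]], dr=[[0,0,0.012],[0,0,0.024],[0,0,0.024],[0,0,0.024]], fingers=[0.1,0.1,0.1,0.1])

```text
time_s: 14.2
tool_pos: [0.5067, 0.1787, 0.2481]
ee_rot: [-3.141, 0.0, 1.776]
force: [-4.9, -4.5, 1.1]
grip_width: 0.179
```

```bash
python3 -c "
from h import *
rd()"
```

```text
t 14.2 cw deg 5.128 arc84 7.52 r 0.0818 Ft -5.71 Fr -3.39 Fz 1.1 rpy [-3.1414e+00  5.0000e-04  1.7757e+00] z 0.2481 w 0.179
```

Request:
apply_moves(translation=[[0,1,0],[0,1.5,0],[0,1.5,0],[0,1.5,0]], dr=[[0,0,0.006],[0,0,0.012],[0,0,0.012],[0,0,0.012]], fingers=[0.1,0.1,0.1,0.1])

```text
time_s: 14.6
tool_pos: [0.5076, 0.179, 0.248]
ee_rot: [-3.139, 0.001, 1.764]
force: [-8.6, -5.5, 4.1]
grip_width: 0.178
```

```bash
python3 -c "
from h import *
rd()"
```

```text
t 14.6 cw deg 5.539 arc84 8.12 r 0.0819 Ft -9.5 Fr -3.68 Fz 4.14 rpy [-3.1388e+00  7.0000e-04  1.7639e+00] z 0.248 w 0.178
```

Request:
apply_moves(translation=[[0,-2,0],[-0.1,-4,0],[-0.3,-6,0],[-0.4,-8,0],[-0.6,-10,0],[-0.6,-10,0]], dr=[[0,0,-0.024],[0,0,-0.048],[0,0,-0.071],[0,0,-0.095],[0,0,-0.119],[0,0,-0.119]], fingers=[0.1,0.1,0.1,0.1,0.1,0.1])

```text
time_s: 15.2
tool_pos: [0.498, 0.1764, 0.2482]
ee_rot: [-3.14, 0.001, 1.884]
force: [1.8, -5.6, -2.5]
grip_width: 0.18
```

```bash
python3 -c "
from h import *
rd()"
```

```text
t 15.2 cw deg -1.33 arc84 -1.95 r 0.0818 Ft -0.02 Fr -5.93 Fz -2.48 rpy [-3.1396e+00  8.0000e-04  1.8836e+00] z 0.2482 w 0.18
```

Request:
apply_moves(translation=[[-0.3,-1,0],[-0.4,-2,0],[-0.5,-3,0],[-0.5,-3,0]], dr=[[0,0,-0.012],[0,0,-0.024],[0,0,-0.036],[0,0,-0.036]], fingers=[0.1,0.1,0.1,0.1])

```text
time_s: 15.6
tool_pos: [0.4955, 0.1751, 0.2484]
ee_rot: [-3.141, 0.001, 1.92]
force: [5.8, 0.8, -4.0]
grip_width: 0.177
```

```bash
python3 -c "
from h import *
rd()"
```

```text
t 15.6 cw deg -3.104 arc84 -4.55 r 0.0815 Ft 5.68 Fr -1.24 Fz -4.02 rpy [-3.1413e+00  6.0000e-04  1.9204e+00] z 0.2484 w 0.177
```

Request:
apply_moves(translation=[[0,-1,0],[0,-1.2,0],[0,-1.2,0],[0,-1.2,0]], dr=[[0,0,-0.006],[0,0,-0.012],[0,0,-0.012],[0,0,-0.012]], fingers=[0.1,0.1,0.1,0.1])

```text
time_s: 16.0
tool_pos: [0.4947, 0.1749, 0.2485]
ee_rot: [3.14, 0.001, 1.933]
force: [8.9, 0.8, -8.1]
grip_width: 0.175
```

```bash
python3 -c "
from h import *
rd()"
```

```text
t 16.0 cw deg -3.431 arc84 -5.03 r 0.0815 Ft 8.68 Fr -2.33 Fz -8.1 rpy [3.1397e+00 6.0000e-04 1.9325e+00] z 0.2485 w 0.175
```

Request:
apply_moves(translation=[[0,2,0],[0,4,0],[0,4,0],[0,4,0],[0,4,-20],[0,4,-60],[0,4,-95],[0,4,-95]], dr=[[0,0,0.02],[0,0,0.05],[0,0,0.05],[0,0,0.05],[0,0,0.05],[0,0,0.05],[0,0,0.05],[0,0,0.05]], fingers=[0.1,0.5,0.5,0.5,0.6,0.6,0.6,0.6])

```text
time_s: 16.8
tool_pos: [0.4986, 0.1765, 0.3483]
ee_rot: [3.132, 0.001, 1.883]
force: [0.1, -0.3, -0.8]
grip_width: 0.602
```

```bash
python3 - <<'E'
from h import *
print(telemetry.get_obs()['tool_pos']); print(rel([.5587,-.0490,.345],1.27))
E
```

```text
[0.4986115  0.17650233 0.3482555 ]
([-233.05, -12.21, 3.28], [0.0095, -0.0023, 0.6134])
```

Request:
apply_moves(translation=[[-233,-12,3],[-233,-12,3],[-233,-12,3],[-233,-12,3],[-233,-12,3],[-233,-12,3],[-233,-12,3],[-233,-12,3]], dr=[[0.009,-0.002,0.613],[0.009,-0.002,0.613],[0.009,-0.002,0.613],[0.009,-0.002,0.613],[0.009,-0.002,0.613],[0.009,-0.002,0.613],[0.009,-0.002,0.613],[0.009,-0.002,0.613]], fingers=[0.7,0.7,0.7,0.7,0.7,0.7,0.7,0.7])

```text
time_s: 17.6
tool_pos: [0.5587, -0.048, 0.3449]
ee_rot: [-3.141, -0.001, 1.272]
force: [0.5, 0.1, 0.8]
grip_width: 0.696
```

```bash
python3 - <<'E'
from h import *
im,d,c=grab('wrist','w6')
cv2.imwrite('pics/w6z.png',cv2.resize(im[130:250,260:390,::-1],None,fx=5,fy=5,interpolation=cv2.INTER_CUBIC))
print(rel([.5587,-.0490,.2375],1.27))
E
```

```text
([-1.22, 0.35, 107.57], [-0.0, -0.0006, 0.0022])
```

View pics/w6z.png

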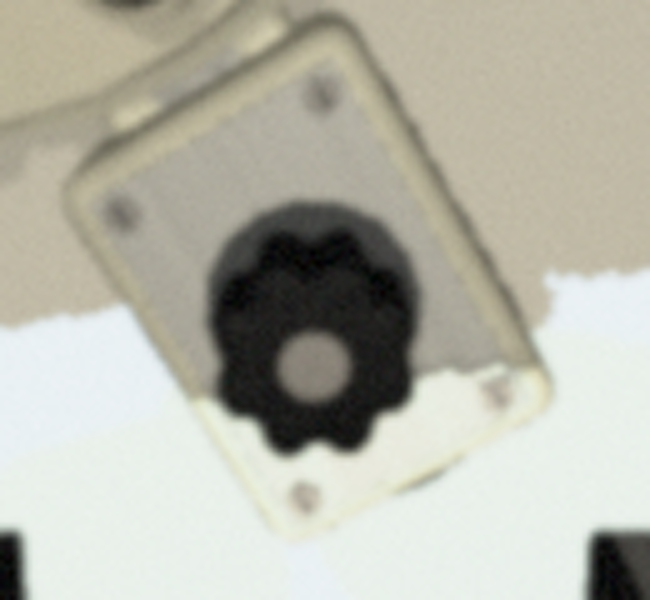

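Request:
apply_moves(translation=[[-0.8,0.3,40],[-0.8,0.3,80],[-0.8,0.3,107],[-0.8,0.3,107],[-0.8,0.3,107],[-0.8,0.3,107],[-0.8,0.3,107],[-0.8,0.3,107],[-0.8,0.3,107]], dr=[[0,0,0],[0,0,0],[0,0,0],[0,0,0],[0,0,0],[0,0,0],[0,0,0],[0,0,0],[0,0,0]], fingers=[0.7,0.7,0.7,0.6,0.45,0.3,0.3,0.3,0.3], force=50)

```text
time_s: 18.55
tool_pos: [0.5593, -0.0483, 0.2398]
ee_rot: [3.138, -0.002, 1.272]
force: [4.0, 3.5, 3.3]
grip_width: 0.405
```

```bash
python3 - <<'E'
from h import *
o=telemetry.get_obs(); print(o['ee_rot'],o['tool_pos'],o['force'],o['moment'],o['grip_width'])
E
```

```text
[ 3.13842428e+00 -1.56805048e-03  1.27248762e+00] [ 0.55926743 -0.04830803  0.23981814] [4.00105011 3.47529528 3.30824472] [ 0.690525   -0.41379332  0.10221025] 0.4048289408270622
```

Request:
apply_moves(translation=[[0,0,0],[0,0,0],[0,0,0],[0,0,0],[0,0,0],[0,0,0]], dr=[[0,0,0.08],[0,0,0.16],[0,0,0.24],[0,0,0.305],[0,0,0.305],[0,0,0.305]], fingers=[0.3,0.3,0.3,0.3,0.3,0.3])

```text
time_s: 19.15
tool_pos: [0.5594, -0.0484, 0.24]
ee_rot: [3.138, -0.003, 0.967]
force: [9.0, -1.3, -12.8]
grip_width: 0.402
```

Request:
apply_moves(translation=[[0,0,0],[0,0,0],[0,0,-10],[0,0,-50],[0,0,-100],[0,0,-105],[0,0,-105]], dr=[[0,0,0],[0,0,0],[0,0,0],[0,0,0],[0,0,0],[0,0,0],[0,0,0]], fingers=[0.7,0.7,0.7,0.7,0.7,0.6,0.5])

```text
time_s: 19.85
tool_pos: [0.5588, -0.0484, 0.3474]
ee_rot: [3.134, -0.005, 0.967]
force: [0.0, -0.1, -1.1]
grip_width: 0.505
```

```bash
python3 - <<'E'
from h import *
print(rel([.5007,.1770,.345],1.85))
E
```

```text
([152.52, -175.84, 1.82], [0.009, -0.0012, -0.883])
```

Request:
apply_moves(translation=[[152.5,-176,0],[152.5,-176,0],[152.5,-176,0],[152.5,-176,0],[152.5,-176,0],[152.5,-176,0],[152.5,-176,0],[152.5,-176,0],[152.5,-176,0]], dr=[[0.009,-0.001,-0.883],[0.009,-0.001,-0.883],[0.009,-0.001,-0.883],[0.009,-0.001,-0.883],[0.009,-0.001,-0.883],[0.009,-0.001,-0.883],[0.009,-0.001,-0.883],[0.009,-0.001,-0.883],[0.009,-0.001,-0.883]], fingers=[0.5,0.5,0.5,0.5,0.5,0.5,0.5,0.5,0.5])

```text
time_s: 20.75
tool_pos: [0.5007, 0.1764, 0.3464]
ee_rot: [-3.141, -0.0, 1.846]
force: [0.0, 1.1, 1.0]
grip_width: 0.502
```

```bash
python3 - <<'E'
from h import *
print(rel([.5005,.1770,.2475],1.85))
E
```

```text
([0.59, 0.03, 98.94], [-0.0006, -0.0001, -0.0041])
```

Request:
apply_moves(translation=[[0.2,0,40],[0.2,0,80],[0.2,0,98],[0.2,0,98],[0.2,0,98],[0.2,0,98],[0.2,0,98],[0.2,0,98],[0.2,0,98]], dr=[[0,0,0],[0,0,0],[0,0,0],[0,0,0],[0,0,0],[0,0,0],[0,0,0],[0,0,0],[0,0,0]], fingers=[0.5,0.5,0.5,0.4,0.2,0.1,0.1,0.1,0.1], force=30)

```text
time_s: 21.65
tool_pos: [0.5008, 0.1766, 0.2493]
ee_rot: [3.141, 0.0, 1.846]
force: [0.8, -2.7, 4.4]
grip_width: 0.175
```

```bash
python3 -c "
from h import *
rd()"
```

```text
t 21.65 cw deg 0.928 arc84 1.36 r 0.0813 Ft 0.02 Fr -2.86 Fz 4.42 rpy [3.1405 0.     1.8456] z 0.2493 w 0.175
```

Request:
apply_moves(translation=[[0,1,0],[-0.03,2,0],[-0.06,3,0],[-0.06,3,0],[-0.06,3,0]], dr=[[0,0,0.012],[0,0,0.024],[0,0,0.036],[0,0,0.036],[0,0,0.036]], fingers=[0.1,0.1,0.1,0.1,0.1])

```text
time_s: 22.15
tool_pos: [0.5038, 0.1773, 0.2494]
ee_rot: [3.14, -0.0, 1.81]
force: [-0.0, -3.4, 2.3]
grip_width: 0.172
```

```bash
python3 -c "
from h import *
rd()"
```

```text
t 22.15 cw deg 3.072 arc84 4.5 r 0.0813 Ft -0.83 Fr -3.28 Fz 2.3 rpy [ 3.1404 -0.      1.8097] z 0.2494 w 0.172
```

Still free or at first touch; go on in two small steps.

Request:
apply_moves(translation=[[0,0.7,0],[0,1.5,0],[0,1.5,0],[0,1.5,0]], dr=[[0,0,0.009],[0,0,0.018],[0,0,0.018],[0,0,0.018]], fingers=[0.1,0.1,0.1,0.1])

```text
time_s: 22.55
tool_pos: [0.5049, 0.1777, 0.2493]
ee_rot: [-3.141, 0.0, 1.792]
force: [-5.1, -4.3, 5.0]
grip_width: 0.176
```

```bash
python3 -c "
from h import *
rd()"
```

```text
t 22.55 cw deg 3.742 arc84 5.49 r 0.0813 Ft -5.92 Fr -3.0 Fz 4.99 rpy [-3.1411  0.      1.7915] z 0.2493 w 0.176
```

Request:
apply_moves(translation=[[0,0.7,0],[0,1.2,0],[0,1.2,0],[0,1.2,0]], dr=[[0,0,0.006],[0,0,0.012],[0,0,0.012],[0,0,0.012]], fingers=[0.1,0.1,0.1,0.1])

```text
time_s: 22.95
tool_pos: [0.5057, 0.1779, 0.2492]
ee_rot: [-3.139, 0.0, 1.779]
force: [-8.3, -4.8, 6.7]
grip_width: 0.176
```

```bash
python3 -c "
from h import *
rd()"
```

```text
t 22.95 cw deg 4.045 arc84 5.93 r 0.0814 Ft -9.11 Fr -2.79 Fz 6.66 rpy [-3.1388e+00  2.0000e-04  1.7795e+00] z 0.2492 w 0.176
```

Request:
apply_moves(translation=[[-0.1,-2,0],[-0.2,-4,0],[-0.3,-6,0],[-0.3,-6,0],[-0.3,-6,0]], dr=[[0,0,-0.024],[0,0,-0.048],[0,0,-0.071],[0,0,-0.071],[0,0,-0.071]], fingers=[0.1,0.1,0.1,0.1,0.1])

```text
time_s: 23.45
tool_pos: [0.5, 0.1763, 0.2493]
ee_rot: [-3.14, 0.0, 1.851]
force: [2.0, -4.1, 1.9]
grip_width: 0.177
```

```bash
python3 -c "
from h import *
rd()"
```

```text
t 23.45 cw deg -0.047 arc84 -0.07 r 0.0813 Ft 0.7 Fr -4.55 Fz 1.85 rpy [-3.1396e+00  2.0000e-04  1.8507e+00] z 0.2493 w 0.177
```

Request:
apply_moves(translation=[[-0.1,-0.8,0],[-0.2,-1.6,0],[-0.2,-2.2,0],[-0.2,-2.2,0],[-0.2,-2.2,0]], dr=[[0,0,-0.01],[0,0,-0.02],[0,0,-0.026],[0,0,-0.026],[0,0,-0.026]], fingers=[0.1,0.1,0.1,0.1,0.1])

```text
time_s: 23.95
tool_pos: [0.498, 0.1756, 0.2494]
ee_rot: [-3.14, 0.0, 1.877]
force: [4.7, -1.3, 0.7]
grip_width: 0.172
```

```bash
python3 -c "
from h import *
rd()"
```

```text
t 23.95 cw deg -1.474 arc84 -2.16 r 0.0812 Ft 4.06 Fr -2.69 Fz 0.67 rpy [-3.1402e+00  1.0000e-04  1.8769e+00] z 0.2494 w 0.172
```

Request:
apply_moves(translation=[[0,-0.7,0],[0,-1.2,0],[0,-1.2,0],[0,-1.2,0]], dr=[[0,0,-0.006],[0,0,-0.012],[0,0,-0.012],[0,0,-0.012]], fingers=[0.1,0.1,0.1,0.1])

```text
time_s: 24.35
tool_pos: [0.4972, 0.1753, 0.2495]
ee_rot: [3.141, 0.0, 1.889]
force: [8.7, -2.2, -1.6]
grip_width: 0.174
```

```bash
python3 -c "
from h import *
rd()"
```

```text
t 24.35 cw deg -1.91 arc84 -2.8 r 0.0812 Ft 7.51 Fr -4.87 Fz -1.61 rpy [3.1413e+00 1.0000e-04 1.8888e+00] z 0.2495 w 0.174
```

Request:
apply_moves(translation=[[0,2,0],[0,3.5,0],[0,3.5,0],[0,3.5,0],[0,3.5,-20],[0,3.5,-60],[0,3.5,-95],[0,3.5,-95]], dr=[[0,0,0.02],[0,0,0.04],[0,0,0.04],[0,0,0.04],[0,0,0.04],[0,0,0.04],[0,0,0.04],[0,0,0.04]], fingers=[0.1,0.5,0.5,0.5,0.6,0.6,0.6,0.6])

```text
time_s: 25.15
tool_pos: [0.5007, 0.1766, 0.3491]
ee_rot: [3.134, -0.0, 1.849]
force: [-0.7, -0.5, -0.4]
grip_width: 0.597
```

```bash
python3 - <<'E'
from h import *
print(telemetry.get_obs()['tool_pos']); print(rel([.5590,-.0486,.345],0.97))
E
```

```text
[0.50074587 0.17660813 0.349077  ]
([-232.55, -5.93, 4.03], [0.0069, -0.0033, 0.8793])
```

Request:
apply_moves(translation=[[-232.5,-6,3],[-232.5,-6,3],[-232.5,-6,3],[-232.5,-6,3],[-232.5,-6,3],[-232.5,-6,3],[-232.5,-6,3],[-232.5,-6,3],[-232.5,-6,3]], dr=[[0.007,-0.003,0.879],[0.007,-0.003,0.879],[0.007,-0.003,0.879],[0.007,-0.003,0.879],[0.007,-0.003,0.879],[0.007,-0.003,0.879],[0.007,-0.003,0.879],[0.007,-0.003,0.879],[0.007,-0.003,0.879]], fingers=[0.7,0.7,0.7,0.7,0.7,0.7,0.7,0.7,0.7])

```text
time_s: 26.05
tool_pos: [0.5588, -0.0478, 0.3458]
ee_rot: [-3.141, -0.0, 0.974]
force: [-1.7, 1.0, -0.6]
grip_width: 0.699
```

```bash
python3 - <<'E'
from h import *
print(telemetry.get_obs()['ee_rot'],rel([.5590,-.0486,.2385],0.968))
E
```

```text
[-3.14105980e+00 -1.33653581e-04  9.74473851e-01] ([-0.54, 0.65, 107.3], [-0.0005, -0.0001, 0.0065])
```

Request:
apply_moves(translation=[[-0.5,0.6,40],[-0.5,0.6,80],[-0.5,0.6,107],[-0.5,0.6,107],[-0.5,0.6,107],[-0.5,0.6,107],[-0.5,0.6,107],[-0.5,0.6,107],[-0.5,0.6,107]], dr=[[0,0,0.007],[0,0,0.007],[0,0,0.007],[0,0,0.007],[0,0,0.007],[0,0,0.007],[0,0,0.007],[0,0,0.007],[0,0,0.007]], fingers=[0.7,0.7,0.7,0.6,0.45,0.3,0.3,0.3,0.3], force=50)

```text
time_s: 26.95
tool_pos: [0.5595, -0.0486, 0.2406]
ee_rot: [3.139, -0.002, 0.968]
force: [5.4, -1.3, -5.2]
grip_width: 0.403
```

```bash
python3 - <<'E'
from h import *
o=telemetry.get_obs(); print(o['ee_rot'],o['tool_pos'],o['force'],o['moment'],o['grip_width'])
E
```

```text
[ 3.13883669e+00 -1.71045650e-03  9.68156968e-01] [ 0.55951185 -0.04857652  0.24063079] [ 5.36431651 -1.26862059 -5.16014959] [-0.16363283 -0.62295556  0.05325659] 0.40288046711938946
```

Request:
apply_moves(translation=[[0,0,0],[0,0,0],[0,0,0],[0,0,0]], dr=[[0,0,0.025],[0,0,0.045],[0,0,0.045],[0,0,0.045]], fingers=[0.3,0.3,0.3,0.3])

```text
time_s: 27.35
tool_pos: [0.5595, -0.0486, 0.2408]
ee_rot: [3.139, -0.002, 0.923]
force: [7.5, -1.6, -17.6]
grip_width: 0.399
```

```bash
python3 - <<'E'
from h import *
o=telemetry.get_obs(); print(o['ee_rot'],o['tool_pos'],o['force'],o['moment'],o['grip_width'])
E
```

```text
[ 3.13850835e+00 -1.84899108e-03  9.23470359e-01] [ 0.55950259 -0.04855388  0.24079171] [  7.49445424  -1.64794346 -17.60561573] [-0.22468928 -0.81798812  0.05931769] 0.3991064801580311
```

Request:
apply_moves(translation=[[0,0,0],[0,0,0],[0,0,-10],[0,0,-50],[0,0,-100],[0,0,-105],[0,0,-105]], dr=[[0,0,0],[0,0,0],[0,0,0],[0,0,0],[0,0,0],[0,0,0],[0,0,0]], fingers=[0.7,0.7,0.7,0.7,0.7,0.6,0.5])

```text
time_s: 28.05
tool_pos: [0.559, -0.0484, 0.3485]
ee_rot: [3.135, -0.004, 0.924]
force: [0.5, 0.2, -0.2]
grip_width: 0.502
```

```bash
python3 - <<'E'
from h import *
print(rel([.5007,.1768,.345],1.848))
E
```

```text
([144.49, -182.35, 2.76], [0.0083, -0.0005, -0.9243])
```

Request:
apply_moves(translation=[[144.5,-182,2],[144.5,-182,2],[144.5,-182,2],[144.5,-182,2],[144.5,-182,2],[144.5,-182,2],[144.5,-182,2],[144.5,-182,2],[144.5,-182,2]], dr=[[0.008,0,-0.924],[0.008,0,-0.924],[0.008,0,-0.924],[0.008,0,-0.924],[0.008,0,-0.924],[0.008,0,-0.924],[0.008,0,-0.924],[0.008,0,-0.924],[0.008,0,-0.924]], fingers=[0.5,0.5,0.5,0.5,0.5,0.5,0.5,0.5,0.5])

```text
time_s: 28.95
tool_pos: [0.5012, 0.1759, 0.3454]
ee_rot: [-3.141, -0.0, 1.843]
force: [-0.2, -1.0, -0.8]
grip_width: 0.499
```

```bash
python3 - <<'E'
from h import *
print(rel([.5007,.1764,.2480],1.848))
E
```

```text
([0.53, -0.3, 97.4], [-0.0002, -0.0003, -0.0049])
```

Request:
apply_moves(translation=[[0.3,-0.3,40],[0.3,-0.3,80],[0.3,-0.3,97],[0.3,-0.3,97],[0.3,-0.3,97],[0.3,-0.3,97],[0.3,-0.3,97],[0.3,-0.3,97],[0.3,-0.3,97]], dr=[[0,0,-0.005],[0,0,-0.005],[0,0,-0.005],[0,0,-0.005],[0,0,-0.005],[0,0,-0.005],[0,0,-0.005],[0,0,-0.005],[0,0,-0.005]], fingers=[0.5,0.5,0.5,0.4,0.2,0.1,0.1,0.1,0.1], force=30)

```text
time_s: 29.85
tool_pos: [0.501, 0.1762, 0.2493]
ee_rot: [3.14, -0.0, 1.848]
force: [-0.3, -1.5, 4.5]
grip_width: 0.178
```

```bash
python3 -c "
from h import *
rd()"
```

```text
t 29.85 cw deg 0.977 arc84 1.43 r 0.0809 Ft -0.7 Fr -1.35 Fz 4.47 rpy [ 3.1402e+00 -2.0000e-04  1.8479e+00] z 0.2493 w 0.178
```

Request:
apply_moves(translation=[[-0.2,1,0],[-0.3,2,0],[-0.4,3,0],[-0.5,4,0],[-0.5,4,0],[-0.5,4,0]], dr=[[0,0,0.012],[0,0,0.024],[0,0,0.036],[0,0,0.044],[0,0,0.044],[0,0,0.044]], fingers=[0.1,0.1,0.1,0.1,0.1,0.1])

```text
time_s: 30.45
tool_pos: [0.5047, 0.177, 0.2493]
ee_rot: [-3.141, -0.001, 1.804]
force: [-7.0, 0.4, 6.0]
grip_width: 0.175
```

```bash
python3 -c "
from h import *
rd()"
```

```text
t 30.45 cw deg 3.492 arc84 5.12 r 0.0808 Ft -6.74 Fr 2.03 Fz 6.01 rpy [-3.1415e+00 -6.0000e-04  1.8037e+00] z 0.2493 w 0.175
```

Request:
apply_moves(translation=[[0,0.7,0],[0,1.2,0],[0,1.2,0],[0,1.2,0]], dr=[[0,0,0.006],[0,0,0.012],[0,0,0.012],[0,0,0.012]], fingers=[0.1,0.1,0.1,0.1])

```text
time_s: 30.85
tool_pos: [0.5054, 0.1773, 0.2492]
ee_rot: [-3.139, -0.0, 1.792]
force: [-9.2, -1.9, 7.0]
grip_width: 0.175
```

```bash
python3 -c "
from h import *
rd()"
```

```text
t 30.85 cw deg 3.808 arc84 5.58 r 0.0809 Ft -9.36 Fr 0.27 Fz 7.02 rpy [-3.1392e+00 -5.0000e-04  1.7916e+00] z 0.2492 w 0.175
```

Request:
apply_moves(translation=[[0,-2,0],[-0.1,-4,0],[-0.3,-6,0],[-0.4,-8.3,0],[-0.4,-8.3,0],[-0.4,-8.3,0]], dr=[[0,0,-0.024],[0,0,-0.048],[0,0,-0.071],[0,0,-0.092],[0,0,-0.092],[0,0,-0.092]], fingers=[0.1,0.1,0.1,0.1,0.1,0.1])

```text
time_s: 31.45
tool_pos: [0.4978, 0.175, 0.2494]
ee_rot: [-3.142, -0.0, 1.884]
force: [6.9, -0.7, -1.7]
grip_width: 0.174
```

```bash
python3 -c "
from h import *
rd()"
```

```text
t 31.45 cw deg -1.589 arc84 -2.33 r 0.0808 Ft 6.34 Fr -2.86 Fz -1.7 rpy [-3.1416e+00 -5.0000e-04  1.8841e+00] z 0.2494 w 0.174
```

Request:
apply_moves(translation=[[0,-0.7,0],[0,-1.2,0],[0,-1.2,0],[0,-1.2,0]], dr=[[0,0,-0.006],[0,0,-0.012],[0,0,-0.012],[0,0,-0.012]], fingers=[0.1,0.1,0.1,0.1])

```text
time_s: 31.85
tool_pos: [0.497, 0.1747, 0.2495]
ee_rot: [3.139, -0.0, 1.897]
force: [8.8, 1.1, -4.0]
grip_width: 0.174
```

```bash
python3 -c "
from h import *
rd()"
```

```text
t 31.85 cw deg -1.861 arc84 -2.73 r 0.0807 Ft 8.68 Fr -1.81 Fz -4.03 rpy [ 3.1390e+00 -4.0000e-04  1.8966e+00] z 0.2495 w 0.174
```

Request:
apply_moves(translation=[[0,2,0],[0,4,0],[0,4,0],[0,4,0],[0,4,0],[0,4,-20],[0,4,-60],[0,4,-105],[0,4,-120],[0,4,-120]], dr=[[0,0,0.02],[0,0,0.04],[0,0,0.04],[0,0,0.04],[0,0,0.04],[0,0,0.04],[0,0,0.04],[0,0,0.04],[0,0,0.04],[0,0,0.04]], fingers=[0.1,0.1,0.5,0.5,0.5,0.6,0.6,0.6,0.6,0.6])

```text
time_s: 32.85
tool_pos: [0.5006, 0.1759, 0.3721]
ee_rot: [3.134, -0.0, 1.857]
force: [-0.2, -0.4, -1.1]
grip_width: 0.599
```

```bash
python3 - <<'E'
from h import *
im,d,c=grab('side','s9'); im,d,c=grab('top','t9'); print(telemetry.get_obs()['force'],telemetry.get_obs()['time_s'])
E
```

```text
[ 0.45892962 -0.04515621 -0.48329951] 32.95
```

View pics/t9.png

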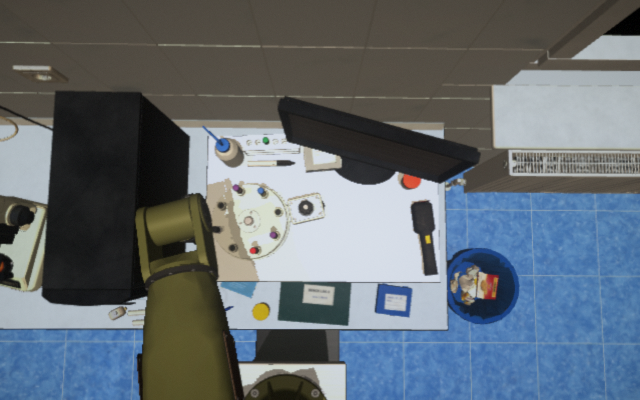

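View pics/s9.png

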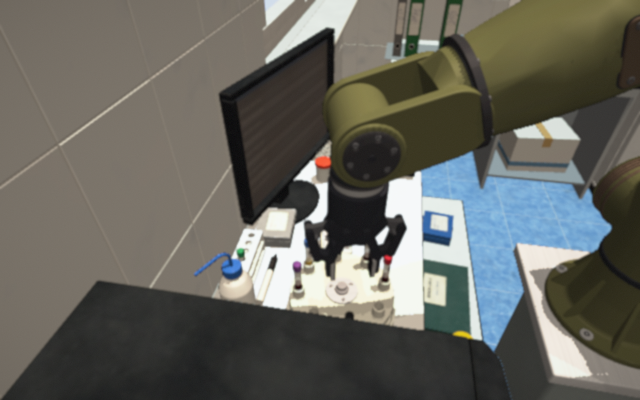

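The gripper is clear above the carousel. The marker (270,163), cup (410,182) and scanner (425,240) are where they were in the first top picture.

```bash
python3 -c "
from bench import hand_in
print(hand_in())"
```

```text
the job is handed in; nothing more can be done
None
```

The carousel now has about 3.9 degrees of free play, stop to stop, and the job was handed in at about 33 s of the 72 s allowed.

I rocked the carousel by its finger knob first, finding about 12 degrees of play. I then tightened the star knob clockwise in three steps, re-rocking after each one.

| Step | Turn clockwise (rad) | Play after (degrees) |
|---|---|---|
| At first | – | about 12 |
| 1 | 0.60 | about 7.0 |
| 2 | 0.305 | about 4.3 |
| 3 | 0.045 | about 3.9 |

- **Accuracy:** the final figure lies between 3.8 and 3.9 depending on the radius used. My measured knob radius came out at 81 to 83 mm against the stated 84 mm, and force noise adds roughly 0.2 degrees.
- **Disagreement:** the turning moment read near zero on the last small turn, where the first turn had shown 0.32 N m. The re-rock showed the play had still dropped by about 0.4 degrees, as expected.
- **Gears:** they were never run tight. The push at the stops stayed at about 12 N or less.
- **Last checks:** the gripper was clear of everything, with no contact force on the arm. The scanner, cup and marker showed no shift in the top view.

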